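# Stopper a dried flask and hold it over the balance pan

## Task

Close the small conical flask where it stands on the bench with the plastic stopper from the tray, fully home with its flange on the rim, and let go of the stopper. Then take the flask by its neck, carry it upright over the draught shield of the balance and finish while holding it there, upright and at rest, about a finger's width above the middle of the pan, ready to be set down once the balance has settled to zero. Touch neither the pan nor any other part of the balance, and leave the large flask, the bottle and the weight where they stand.

Things in the scene. Friction and masses are not known exactly. Their poses are not given: they have to be found in the camera images.
- flask: Small 100 ml conical flask, clear glass, open, loose on the bench: 112 mm high, base 64 mm across, narrowing to a straight round neck, 36 mm outside and 30 mm inside, from 70 mm up to the rim at 112 mm. About 0.07 to 0.14 kg. Origin: centre of its underside, z up along its axis; yaw does not matter.
- stopper: Off-white plastic stopper, 30 g, 50 mm high, standing on its narrow end on the tray's floor: plug 22 mm across below, 28 mm at 28 mm up; flange 33 mm across at 28-32 mm; above it a flat black thumbpiece, 26 mm along x, 10 mm along y. Origin: centre of the plug's underside, z up. Home, the flange rests on the rim, origin 84 mm above the flask's, 1 mm play all round: no force, its weight keeps it.
- tray: Shallow dark steel tray, fixed, 140 x 100 mm, 14 mm high, its floor 3 mm above the bench. Origin: centre of its underside, on the bench; x along its long side.
- balance: Balance, fixed: housing from x = -165 mm (display) to 95 mm, y = +-98 mm, 60 mm high. Round the pan a square draught shield of clear panes with aluminium edges, open on top, sides parallel to the balance's x and y: 155 mm inside, 167 mm outside, top edge 135 mm above the bench. Origin: on the bench below the middle of the pan.
- pan (a point): The middle of the top face of the balance's round steel pan, 110 mm across, 75 mm above the bench.
- big_flask: The large 250 ml conical flask of clear glass, empty and open, loose, 145 mm high, base 85 mm, neck 45 mm across; not to be disturbed. Origin: centre of its underside, on the bench.
- bottle: Brown glass reagent bottle with a black cap, loose, 60 mm across, 135 mm high; not to be disturbed. Origin: centre of its underside, on the bench.
- weight: Steel 200 g calibration weight with a knob on top, loose, 30 mm across, 47 mm high; not to be disturbed. Origin: centre of its underside, on the bench.
Things that resemble listed ones, but are neither listed nor needed, are in the scene too. What is shaped like the stopper but purple or red is not meant.

How it is judged (in metres and radians):
On the way:
1. the stopper is home in the flask, let go of, while the flask stands on the bench (z of stopper in the frame of flask between 0.08 and 0.0875 m and horizontal distance between stopper and flask below 0.006 m and angle between the z axis of stopper and the z axis of flask, either way round below 0.12 rad and contact force between stopper and the fingers below 0.05 N and height (world z) of flask below 0.004 m and angle between flask's own z axis and vertical below 0.05 rad), for 0.3 s.
At the end, for the whole second after the job is handed in: The gripper holds the flask at rest, its underside 3 to 30 mm above the pan, its axis within 12 mm of the pan's middle, upright within 0.1 rad, touching no part of the balance, with the stopper still home (its origin 80 to 87.5 mm above the flask's, within 6 mm of its axis, 0.12 rad) (z of flask in the frame of pan between 0.003 and 0.03 m and horizontal distance between flask and pan below 0.012 m and angle between flask's own z axis and vertical below 0.1 rad and linear speed of flask below 0.02 m/s and contact force between flask and the fingers above 1 N and contact force between each of flask, the arm and balance below 0.05 N and z of stopper in the frame of flask between 0.08 and 0.0875 m and horizontal distance between stopper and flask below 0.006 m and angle between the z axis of stopper and the z axis of flask, either way round below 0.12 rad); the arm keeps its last pose, push and grip.
It fails at once if the flask, the stopper or the robot touches the balance (over 0.5 N) (contact force between any of flask, stopper, the fingers, the arm and balance above 0.5 N).
It fails at once if the flask is tilted by more than 0.4 rad (angle between flask's own z axis and vertical above 0.4 rad).
It fails at once if the large flask is moved more than 20 mm or tipped (distance of big_flask from where it was at the start of the episode above 0.02 m or angle between big_flask's own z axis and vertical above 0.25 rad).
It fails at once if the bottle is moved more than 20 mm or tipped (distance of bottle from where it was at the start of the episode above 0.02 m or angle between bottle's own z axis and vertical above 0.25 rad).
It fails at once if the weight is moved more than 20 mm or tipped (distance of weight from where it was at the start of the episode above 0.02 m or angle between weight's own z axis and vertical above 0.25 rad).
It also fails if it takes over 58 s, if anything falls off the work surface, if the arm or the gripper's body presses on something with over 40 N, if the wrist force passes 120 N, or if a joint passes its speed limit or range.

## Robot

A 6-joint arm with a two-finger parallel gripper is mounted at the origin on the work surface. World frame = base frame: x ahead of the robot, y to its left, z up, the work surface at z = 0. Lengths are in mm, angles in rad, forces in N, time in s.
With the tool pointing down it reaches from about 350 to 975 mm from the base axis. Payload 7.1 kg.
Tool frame: the origin (TCP) lies on the front face of the gripper's body, between the roots of the fingers; the fingertips stand 80 mm ahead of it and the grasp point (between the pads) lies 61 mm ahead of it (env.tips_ahead is the distance from the TCP to the fingertips, in mm); z points along the fingers, y is the direction in which the jaws open and shut (so a half turn about z gives the same grasp; the last joint's range is limited). The gripper opens to 88 mm and grips with 3 to 60 N. Pads are 20 mm wide; open, the fingers measure 115 mm over their backs; the gripper's body (75 mm by 178 mm) begins 61 mm behind the grasp point.
Start: joints at [-1.141, 0.423, 1.63, -0, 1.089, -0.019], TCP at [271.193, -563.081, 302.675] pointing down, gripper open.
Joint ranges: [-3, 3], [-0.9, 2.11], [0.09, 2.58], [-1.31, 4.45], [0.11, 2.69], [-2.54, 2.54]. Speed limits (rad/s): [2.39, 2.39, 3.01, 3.14, 3.14, 3.14].

## Interface

Orientations are given as a unit quaternion [x, y, z, w].
In Python, from station import env, set_gripper, viewer, workorder gives the robot as it stands. Calls block until the motion is done:
- env.reach(position, orientation): joint-space move of the TCP to a pose.
- env.move_l(position, rot=None, rate=150, f_stop=None): straight line of the TCP; rot=None keeps the orientation; rate is the mean speed in mm/s. With f_stop (N) it stops when the force on the tool has changed by that much, and returns True; else False.
- env.move_joints(angles): joint-space move.
- set_gripper(opening): finger opening in mm; the grip force is fixed at half the most; returns when the fingers have stopped.
- env.hold(seconds).
- env.ik(position, orientation): joint angles nearest the present ones, or None.
- env.read_state(): the state.
- viewer.camera(name): name is "side" or "top" or "wrist"; returns the picture (400x640x3 uint8, blue, green, red); there is no depth.
- viewer.camera_params(name): a dict with "fx", "fy", "cx", "cy" (pixels), "pose" (4x4, takes a point from camera to world coordinates); the wrist camera has in their place "tool_from_camera" (4x4, takes a point from camera to tool coordinates, whose origin is the TCP and whose axes are the flange's). Camera axes: x right, y up, looking along -z (the intrinsics and any distortion apply to the point x, -y, -z); pixel columns grow to the right and rows downward; lengths in mm; the calibration is good to about 2 mm. A picture is of the moment at which its call begins: read the wrist's pose just before it. camera_params takes no time and is no camera call.
A pose or a line that the arm cannot do raises env.IKError and nothing moves.
- workorder.sign_off(): hands the job in, once; it reports no verdict.
The state is a dict: "time_s": time; "qpos": joint angles; "dq": joint speeds; "tau": joint torques, N m; "tool_pos": TCP position; "orientation": TCP orientation; "force": force on the tool from outside, world axes, zero at the start; "wrist_torque": the same for the moment, N m; "width": finger opening in mm.
Only numpy, scipy, OpenCV 4.12 (cv2) and the standard library are available. Lean on these libraries where they do the work, as an engineer would, in place of code of your own. Each camera call takes 0.05 s, during which the arm holds its last target.

## Working session

There is one attempt and no reset: what is moved stays moved. The work goes in short steps, each a Python script; the robot and the scene stay as the last script left them, time stands still between calls to the robot, and variables do not carry over. Pictures are saved under pics/ and viewed, and the job is handed in when it is done.

```bash
ls; mkdir -p pics; python3 - <<'E'
from station import env,set_gripper,viewer,workorder
import cv2,numpy as np
for n in ["side","top","wrist"]:
    im=viewer.camera(n); cv2.imwrite(f"pics/a_{n}.png",im)
    print(n,viewer.camera_params(n))
s=env.read_state();print(s)
E
```

```text
pics
side {'fx': 383.6139739352711, 'fy': 383.6139739352711, 'cx': 313.5871310965181, 'cy': 204.7357772120353, 'pose': array([[-9.99024341e-01,  2.93361724e-02, -3.30114529e-02,
         5.87595355e+02],
       [-4.41571915e-02, -6.75617346e-01,  7.35928899e-01,
         5.26377295e+02],
       [-7.13773131e-04,  7.36668576e-01,  6.76253576e-01,
         6.08734525e+02],
       [ 0.00000000e+00,  0.00000000e+00,  0.00000000e+00,
         1.00000000e+00]])}
top {'fx': 387.6815550703505, 'fy': 387.6815550703505, 'cx': 324.2184482607285, 'cy': 202.3401188130581, 'pose': array([[ 4.95057475e-03,  9.95407779e-01, -9.55973057e-02,
         4.78820683e+02],
       [-9.99593531e-01,  2.24189812e-03, -2.84208811e-02,
        -4.80451207e+01],
       [-2.80760468e-02,  9.56991481e-02,  9.95014276e-01,
         1.10659569e+03],
       [ 0.00000000e+00,  0.00000000e+00,  0.00000000e+00,
         1.00000000e+00]])}
wrist {'fx': 332.7935935689828, 'fy': 332.7935935689828, 'cx': 325.4844671311185, 'cy': 190.4170684224096, 'tool_from_camera': array([[ 1.19630390e-03,  9.52215302e-01,  3.05425256e-01
[... 259 characters left out ...]
       1.00000000e+00]])}
{'time_s': 0.15, 'qpos': array([-1.14097689e+00,  4.23674165e-01,  1.63051227e+00, -2.70388016e-05,
        1.08859974e+00, -1.90035650e-02]), 'dq': array([-0.0016909 , -0.00063419, -0.00158143, -0.00028724,  0.00133063,
       -0.00076635]), 'tau': array([ 2.76635574e-04, -5.44990253e+01, -2.73920417e+01,  6.44268771e-02,
        2.05071137e-02, -7.19983791e-05]), 'tool_pos': array([ 271.0646232 , -562.78042843,  302.07553372]), 'orientation': array([ 9.74923666e-01,  2.22538738e-01, -1.33442114e-04, -5.81775433e-04]), 'force': array([ 0.40074896,  0.20961906, -0.50231976]), 'wrist_torque': array([-0.02087361, -0.0063173 , -0.03820858]), 'width': 88.18704587592248}
```

View pics/a_side.png

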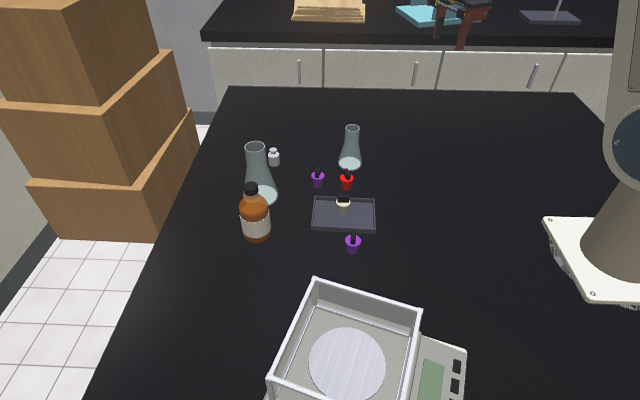

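View pics/a_top.png

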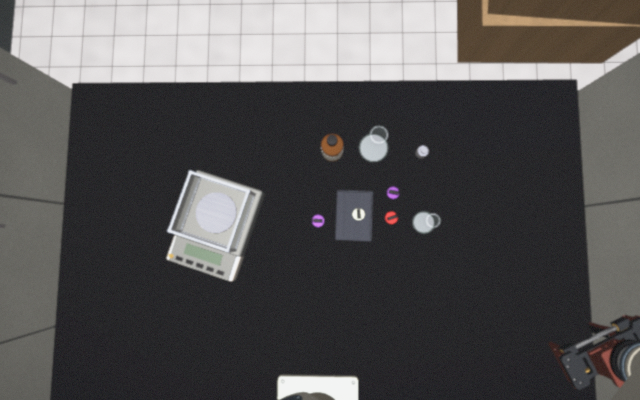

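View pics/a_wrist.png

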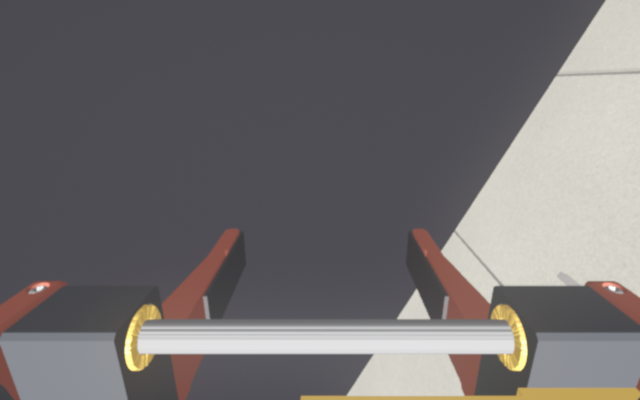

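The side view shows the off-white stopper with its black thumbpiece in the tray at (343,204), purple ones at (318,178) and (353,243), and a red one at (347,181). The small flask is at (350,148), the large one at (258,175), and the balance at (345,350). In the top view the same things are at: stopper (358,214), flask base (424,222), balance pan (216,212). Only the stopper in the tray is off-white, so it fits the description. I'll confirm it in an enlarged crop.

```bash
cat > h.py <<'E'
from station import env,set_gripper,viewer,workorder
import cv2,numpy as np
from scipy.spatial.transform import Rotation as R
def campose(n,st=None):
    p=viewer.camera_params(n)
    if n!="wrist": return p,p["pose"]
    T=np.eye(4);T[:3,:3]=R.from_quat(st["orientation"]).as_matrix();T[:3,3]=st["tool_pos"]
    return p,T@p["tool_from_camera"]
def ray(n,uv,st=None):
    p,T=campose(n,st)
    d=np.array([(uv[0]-p["cx"])/p["fx"],-(uv[1]-p["cy"])/p["fy"],-1.])
    return T[:3,3],T[:3,:3]@d
def onplane(n,uv,z,st=None):
    o,d=ray(n,uv,st); return o+d*(z-o[2])/d[2]
def proj(n,X,st=None):
    p,T=campose(n,st); c=np.linalg.inv(T)@np.append(X,1)
    return np.array([p["cx"]+p["fx"]*c[0]/-c[2],p["cy"]-p["fy"]*c[1]/-c[2]])
def down(yaw): # tool z down, tool x axis at yaw
    return (R.from_euler('z',yaw)*R.from_euler('x',np.pi)).as_quat()
E
python3 - <<'E'
from h import *
t=cv2.imread("pics/a_top.png"); s=cv2.imread("pics/a_side.png")
a=cv2.resize(t[170:260,150:270],None,fx=5,fy=5,interpolation=2)
b=cv2.resize(t[170:260,300:460],None,fx=5,fy=5,interpolation=2)
c=cv2.resize(s[110:260,290:400],None,fx=4,fy=4,interpolation=2)
cv2.imwrite("pics/c_a.png",a);cv2.imwrite("pics/c_b.png",b);cv2.imwrite("pics/c_c.png",c)
print("stopper",onplane("top",(358.5,214),35))
print("flask base",onplane("top",(424,222.5),0),"rim",onplane("top",(433,220.5),112))
print("pan",onplane("top",(216,212),75))
print("big",onplane("top",(373.5,148),0),"bottle",onplane("top",(332,147),100),"weight",onplane("top",(423,151),45))
print("side stopper",onplane("side",(343,200),35),"flask rim",onplane("side",(352,128),112))
E
```

```text
stopper [ 549.62365825 -112.35712428   35.        ]
flask base [ 528.38060257 -299.60822354    0.        ] rim [ 528.54109606 -297.01140542  112.        ]
pan [551.18192574 272.40640013  75.        ]
big [ 743.6276741  -158.49678383    0.        ] bottle [722.58448888 -39.14999705 100.        ] weight [ 724.16286717 -290.49083798   45.        ]
side stopper [ 550.42664231 -116.52824989   35.        ] flask rim [ 530.16506683 -295.77232068  112.        ]
```

View pics/c_b.png

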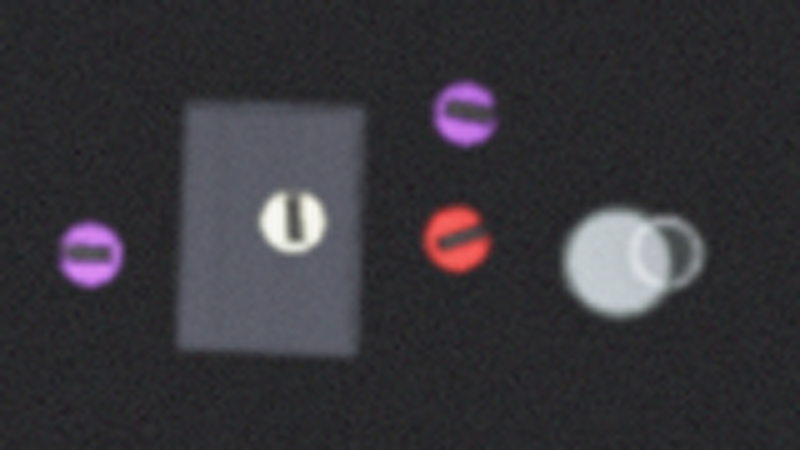

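View pics/c_a.png

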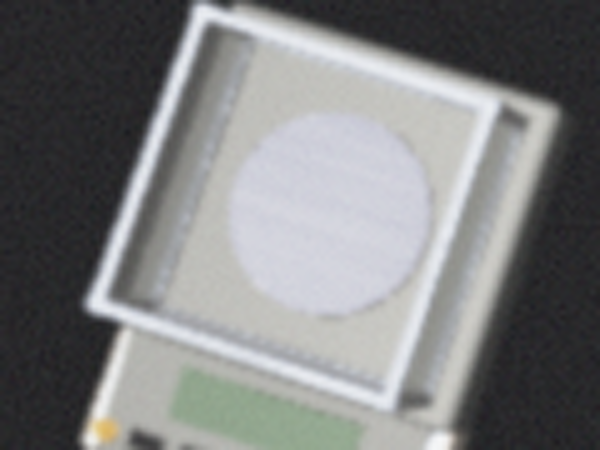

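View pics/c_c.png

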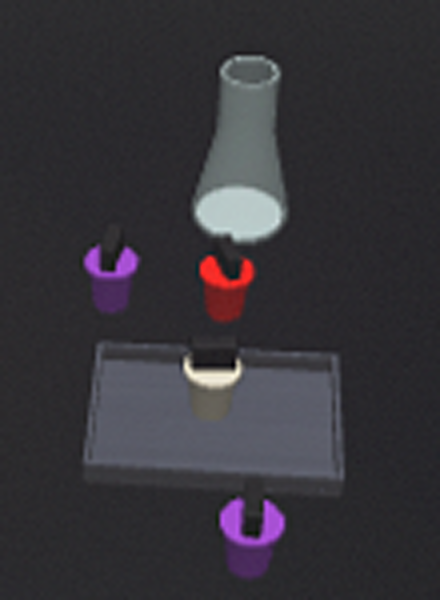

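The crop confirms it: the off-white stopper in the tray (top view 358,214) is the one meant, with its thumbpiece nearly along world x. The others are purple or red and stand outside the tray. The flask rim is around (433,220). Next I'll measure both with the wrist camera in the same relative geometry.

```bash
python3 - <<'E'
from h import *
yaw=0
env.reach([529,-298,327],down(yaw)); env.hold(0.3)
s=env.read_state(); im=viewer.camera("wrist"); cv2.imwrite("pics/w_flask.png",im); np.save("w_flask.npy",np.r_[s["tool_pos"],s["orientation"]])
print(s["time_s"],s["tool_pos"],s["qpos"])
env.reach([549.6,-113,250],down(yaw)); env.hold(0.3)
s=env.read_state(); im=viewer.camera("wrist"); cv2.imwrite("pics/w_stop.png",im); np.save("w_stop.npy",np.r_[s["tool_pos"],s["orientation"]])
print(s["time_s"],s["tool_pos"],s["qpos"])
E
```

```text
1.8333 [ 528.65406573 -298.62406214  326.95157958] [-5.33776695e-01  3.70894888e-01  1.64969317e+00 -4.82203448e-05
  1.12109382e+00  1.03801521e+00]
3.0083 [ 549.77576996 -114.07578912  250.43073027] [-2.25767994e-01  3.97892118e-01  1.81200979e+00 -5.86880590e-05
  9.30800395e-01  1.34659417e+00]
```

View pics/w_flask.png

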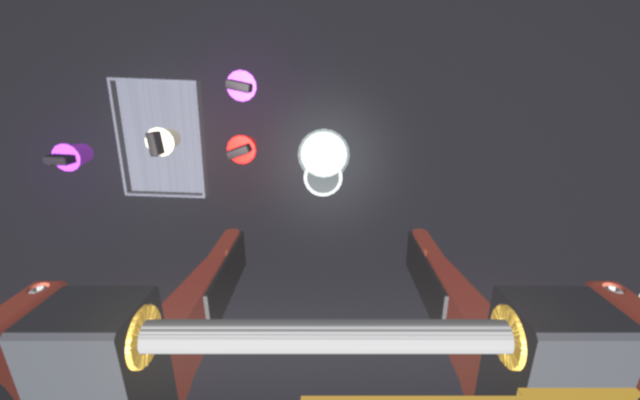

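View pics/w_stop.png

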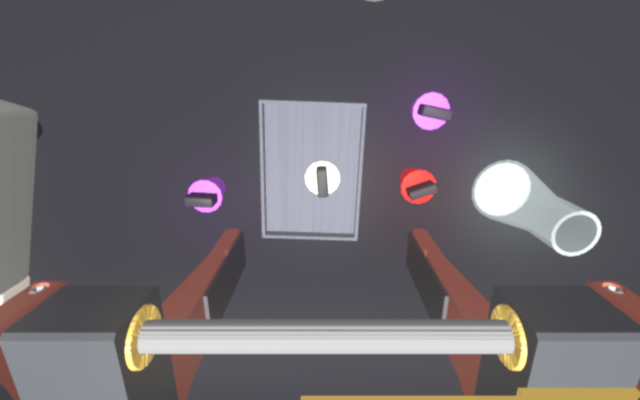

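The wrist pictures show the flask rim as a ring at about (323,178), partly over the bright base at (324,154). The stopper flange is a white disc at about (322,178), with the thumbpiece nearly vertical in the picture. Next step is the subpixel fits.

```bash
python3 - <<'E'
from h import *
def ld(n):
    a=np.load(n);return dict(tool_pos=a[:3],orientation=a[3:])
s=ld("w_stop.npy"); im=cv2.imread("pics/w_stop.png")
x0,y0=290,145; c=im[y0:y0+70,x0:x0+70].astype(int)
m=((c.min(2)>170)).astype(np.uint8)
cs,_=cv2.findContours(m,0,1); k=np.vstack([q for q in cs if len(q)>6]); h=cv2.convexHull(k)
e=cv2.fitEllipse(h); ctr=(e[0][0]+x0,e[0][1]+y0); print("flange",ctr,e[1],onplane("wrist",ctr,35,s), (cv2.minEnclosingCircle(h)))
# thumb: dark pixels in lower part
d=((c.max(2)<80)).astype(np.uint8); n,l,st,cc=cv2.connectedComponentsWithStats(d); print(st,cc)
vis=cv2.resize(im[y0:y0+70,x0:x0+70],None,fx=7,fy=7,interpolation=0)
cv2.ellipse(vis,((e[0][0]*7+3,e[0][1]*7+3),(e[1][0]*7,e[1][1]*7),e[2]),(0,0,255),1); cv2.imwrite("pics/v1.png",np.hstack([vis]))
f=ld("w_flask.npy"); im=cv2.imread("pics/w_flask.png")
x0,y0=288,120; c=im[y0:y0+85,x0:x0+70]
vis2=cv2.resize(c,None,fx=7,fy=7,interpolation=0)
# rim: predicted radius 18 at z112; edge points on lower half by radial search
g=cv2.cvtColor(im,6).astype(float); 
c0=np.array([323.,178.])
for it in range(4):
    pts=[]
    for a in np.deg2rad(np.arange(-15,196,5)):   # lower half (row down)
        rr=np.arange(13,26,.25); u=c0[0]+rr*np.cos(a); v=c0[1]+rr*np.sin(a)
        p=cv2.remap(g.astype(np.float32),u.astype(np.float32)[None],v.astype(np.float32)[None],1)[0]
        gi=np.argmin(np.gradient(p)); pts.append([u[gi],v[gi]])
    e=cv2.fitEllipse(np.array(pts,np.float32)); c0=np.array(e[0])
print("rim",e,onplane("wrist",c0,112,f))
cv2.ellipse(vis2,(((e[0][0]-x0)*7+3,(e[0][1]-y0)*7+3),(e[1][0]*7,e[1][1]*7),e[2]),(0,0,255),1)
cv2.imwrite("pics/v2.png",vis2)
E
```

```text
flange (323.7916679382324, 177.48071670532227) (70.85540771484375, 229.34791564941406) [ 551.12467508 -111.47421765   35.        ] ((34.0, 34.5), 48.43820571899414)
[[   0    0   70   70 4900]] [[34.5 34.5]]
rim ((322.5888671875, 176.621826171875), (39.35194396972656, 39.50132751464844), 108.03784942626953) [ 530.7516128 -294.8603551  112.       ]
```

View pics/v1.png

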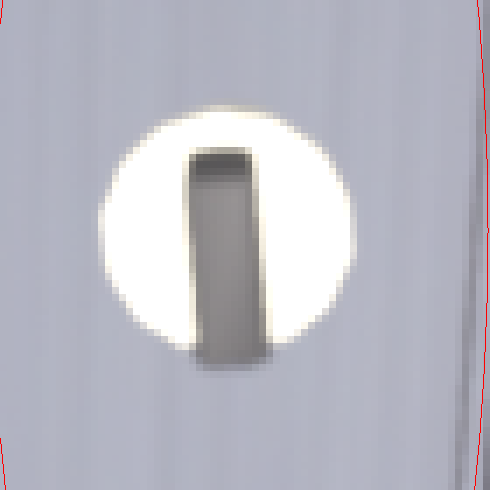

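View pics/v2.png

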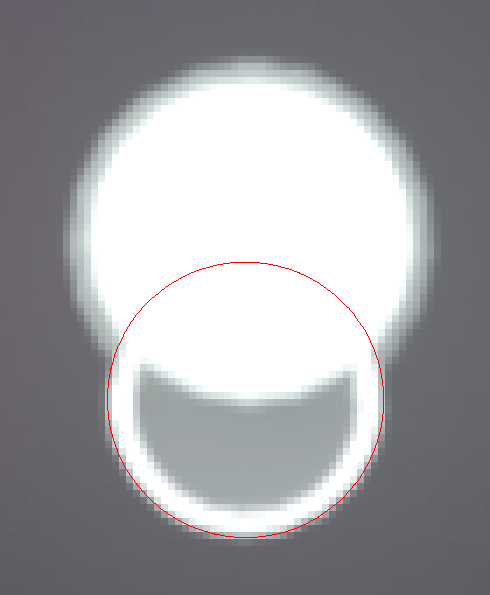

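```bash
python3 - <<'E'
from h import *
a=np.load("w_stop.npy");s=dict(tool_pos=a[:3],orientation=a[3:]); im=cv2.imread("pics/w_stop.png")
x0,y0=295,150; c=im[y0:y0+55,x0:x0+55].astype(int)
m=(c.min(2)>215).astype(np.uint8)
cs,_=cv2.findContours(m,0,1); h=cv2.convexHull(np.vstack([q for q in cs if len(q)>6]))
e=cv2.fitEllipse(h); ctr=np.array(e[0])+[x0,y0]
P=onplane("wrist",ctr,35,s); print(ctr,e[1],P)
# thumb top edges
p1=onplane("wrist",(290+188/7,145+170/7),53,s);p2=onplane("wrist",(290+200/7,145+350/7),53,s)
p3=onplane("wrist",(290+255/7,145+150/7),53,s);p4=onplane("wrist",(290+268/7,145+345/7),53,s)
print(p1,p2,p3,p4); 
for q,w in((p1,p2),(p3,p4)): print(np.arctan2(q[1]-w[1],q[0]-w[0]))
E
```

```text
[321.95014572 177.87369919] (34.85785675048828, 36.174072265625) [ 550.74776165 -109.76816102   35.        ]
[ 563.45880905 -105.6036583    53.        ] [ 540.05781366 -106.92692841   53.        ] [ 565.98659818 -113.86148247   53.        ] [ 540.72108925 -115.51607337   53.        ]
0.05648744155106587
0.06539474962700191
```

```bash
python3 - <<'E'
from h import *
print(env.tips_ahead)
set_gripper(40)
q=down(0.06)
env.reach([550.6,-110.7,180],q)
hit=env.move_l([550.6,-110.7,119],rate=80,f_stop=4); env.hold(.2)
s=env.read_state(); print(hit,s["tool_pos"],s["force"],s["time_s"])
set_gripper(0); env.hold(.2)
s=env.read_state(); print(s["width"],s["tool_pos"],s["force"])
env.move_l([550.6,-110.7,230],rate=120); env.hold(.3)
s=env.read_state(); print(s["width"],s["tool_pos"],s["force"],s["time_s"])
cv2.imwrite("pics/w_grip.png",viewer.camera("wrist")); cv2.imwrite("pics/s_grip.png",viewer.camera("side"))
E
```

```text
80.0
False [ 550.88672959 -110.76075811  119.50866151] [-0.38346982 -0.00734518  0.33919951] 5.425
9.53274738354097 [ 550.60183528 -110.71459253  119.00428256] [ 0.64906058 -0.19413336 -0.01154719]
9.894411207993445 [ 550.43296653 -110.65523919  229.46567847] [ 0.19811414 -0.53616838  0.21261524] 7.575
```

View pics/w_grip.png

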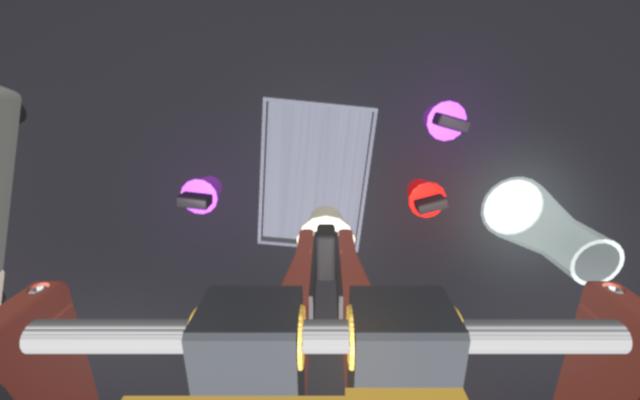

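View pics/s_grip.png

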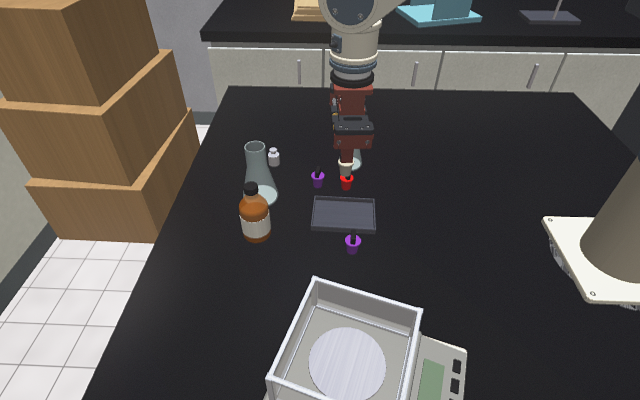

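The stopper is gripped upright by its thumbpiece (fingers closed to 9.6 mm), with its flange visible around (326,235). Now I'll compare where the held flange sits against the tool axis and re-measure the rim from a pose next to the flask.

```bash
cat >> h.py <<'E'
def rimfit(g,c0,r0,lo,hi,band=6):
    for it in range(5):
        pts=[]
        for a in np.deg2rad(np.arange(lo,hi,5)):
            rr=np.arange(r0-band,r0+band,.25); u=c0[0]+rr*np.cos(a); v=c0[1]+rr*np.sin(a)
            p=cv2.remap(g.astype(np.float32),u.astype(np.float32)[None],v.astype(np.float32)[None],1)[0]
            i=np.argmin(np.gradient(p)); pts.append([u[i],v[i]])
        e=cv2.fitEllipse(np.array(pts,np.float32)); c0=np.array(e[0])
    return e
E
python3 - <<'E'
from h import *
I=dict(tool_pos=np.zeros(3),orientation=np.array([0,0,0,1.]))
print("axis@84",proj("wrist",[0,0,84],I),[proj("wrist",[16.5*np.cos(a),16.5*np.sin(a),84],I).round(1) for a in(0,np.pi/2,-np.pi/2)])
im=cv2.imread("pics/w_grip.png"); cv2.imwrite("pics/v3.png",cv2.resize(im[190:260,280:370],None,fx=7,fy=7,interpolation=0))
env.reach([470,-296,250],down(0.06)); env.hold(.4)
P=[]
for i in range(3):
    s=env.read_state(); P.append(s["tool_pos"]); im=viewer.camera("wrist")
print(P,s["time_s"]); cv2.imwrite("pics/w_fl2.png",im)
S=dict(tool_pos=np.array([470,-296,250.]),orientation=down(0.06))
p=proj("wrist",[530.5,-295,112],S); print(p)
x0,y0=int(p[0])-50,int(p[1])-50
cv2.imwrite("pics/v4.png",cv2.resize(im[y0:y0+100,x0:x0+100],None,fx=6,fy=6,interpolation=0)); print(x0,y0)
E
```

```text
axis@84 [327.42174281 243.74135767] [array([327.5, 215.9]), array([357.4, 243.8]), array([297.5, 243.7])]
[array([ 470.38159973, -295.35687018,  249.89898501]), array([ 470.28555824, -295.51198221,  249.93173234]), array([ 470.20919151, -295.64118546,  249.94138905])] 9.0
[331.32070066 121.64361447]
281 71
```

View pics/v3.png

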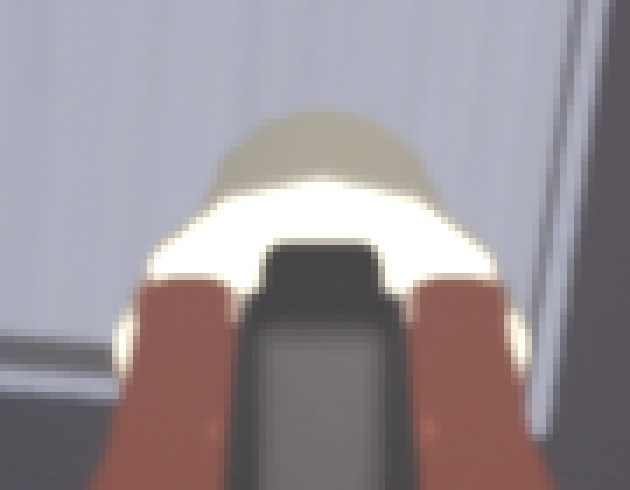

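View pics/v4.png

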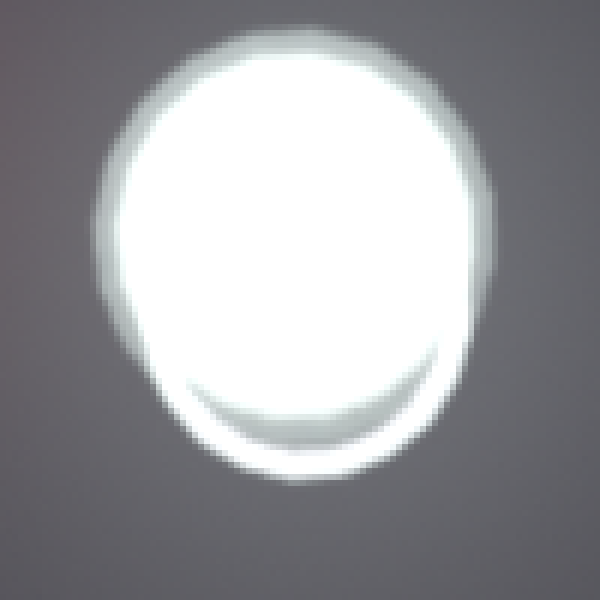

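```bash
python3 - <<'E'
from h import *
im=cv2.imread("pics/w_fl2.png");g=cv2.cvtColor(im,6)
S=dict(tool_pos=np.array([470.25,-295.6,249.94]),orientation=down(0.06))
for lo,hi in((0,145),(10,135)):
    e=rimfit(g,np.array([332.,125.]),26.5,lo,hi,5); print(e,onplane("wrist",e[0],112,S))
a=np.load("w_flask.npy");s=dict(tool_pos=a[:3],orientation=a[3:])
print(onplane("wrist",(322.6,176.6),112,s))
# fixed-radius: bottom point & right edge
r=[proj("wrist",[531+18*np.cos(t),-295+18*np.sin(t),112],S) for t in np.linspace(0,6.28,60)]; r=np.array(r); print(r.min(0),r.max(0))
E
```

```text
((330.8006286621094, 119.65420532226562), (57.154296875, 61.94778823852539), 172.4312286376953) [ 532.00347027 -294.17749801  112.        ]
((331.3427734375, 121.46050262451172), (55.61946105957031, 58.19867706298828), 179.01280212402344) [ 530.87411387 -294.60511636  112.        ]
[ 530.84790906 -294.83527746  112.        ]
[304.24347976  92.44585933] [359.6919152 148.7528345]
```

```bash
python3 - <<'E'
from h import *
env.move_l([530.4,-295.5,250],rate=80); env.hold(.5)
s=env.read_state(); print(s["tool_pos"],s["force"])
hit=env.move_l([530.4,-295.5,201],rate=30,f_stop=2.5); env.hold(.3)
s=env.read_state(); print(hit,s["tool_pos"],s["force"],s["time_s"])
cv2.imwrite("pics/s_ins.png",cv2.resize(viewer.camera("side")[100:210,290:410],None,fx=5,fy=5,interpolation=2))
cv2.imwrite("pics/w_ins.png",viewer.camera("wrist"))
E
```

```text
[ 530.33839511 -295.54947039  250.08331841] [ 0.26166366 -0.11485835  0.41074827]
False [ 530.42475901 -295.49274601  201.07052967] [-0.02580878 -0.70110865 -0.35808994] 12.5417
```

View pics/s_ins.png

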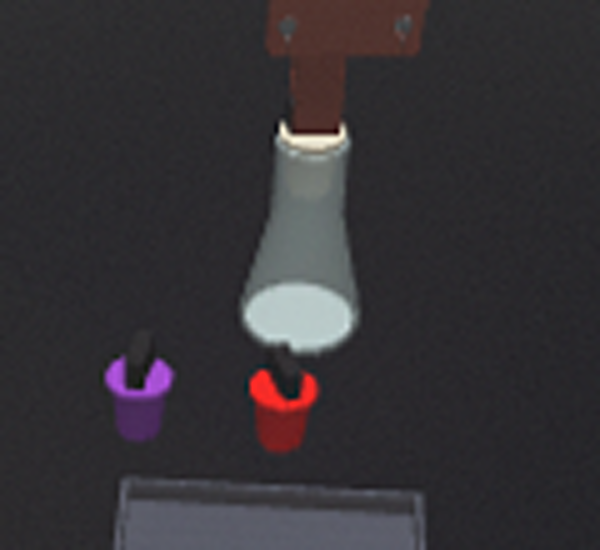

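View pics/w_ins.png

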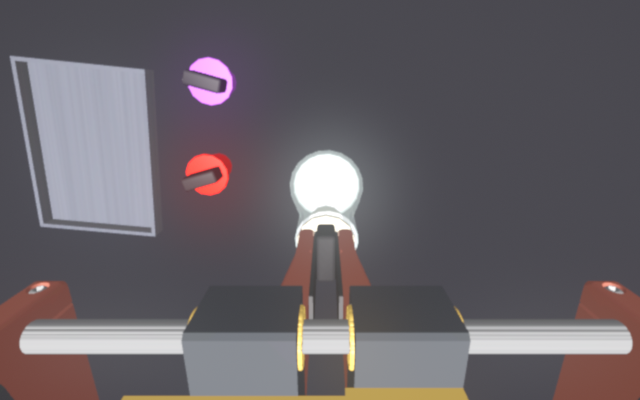

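The plug is inside the neck and the flange sits about a millimetre above the rim (side crop 312,140), with no contact force. I'll lower it the last millimetre, release and check.

```bash
python3 - <<'E'
from h import *
hit=env.move_l([530.4,-295.5,200],rate=20,f_stop=2.5); 
set_gripper(28); env.hold(.3)
s=env.read_state(); print(hit,s["tool_pos"],s["force"],s["width"])
env.move_l([530.4,-295.5,230],rate=60); 
env.move_l([470,-296,265],rate=120); env.hold(.5)
s=env.read_state(); print(s["tool_pos"],s["time_s"])
np.save("w3.npy",np.r_[s["tool_pos"],s["orientation"]])
a=viewer.camera("wrist");b=viewer.camera("side");t=viewer.camera("top")
for n,i in(("w3",a),("s3",b),("t3",t)): cv2.imwrite(f"pics/{n}.png",i)
A=cv2.resize(a[80:180,280:390],(440,400),interpolation=2);B=cv2.resize(b[110:190,320:400],(400,400),interpolation=2)[:, :350]
cv2.imwrite("pics/v5.png",np.hstack([A,B]))
E
```

```text
False [ 530.42303937 -295.47029435  200.00887361] [-0.2175459  -0.44888186 -0.13870706] 28.28476564904325
[ 470.0682273  -295.96436043  264.8424975 ] 15.5833
```

View pics/v5.png

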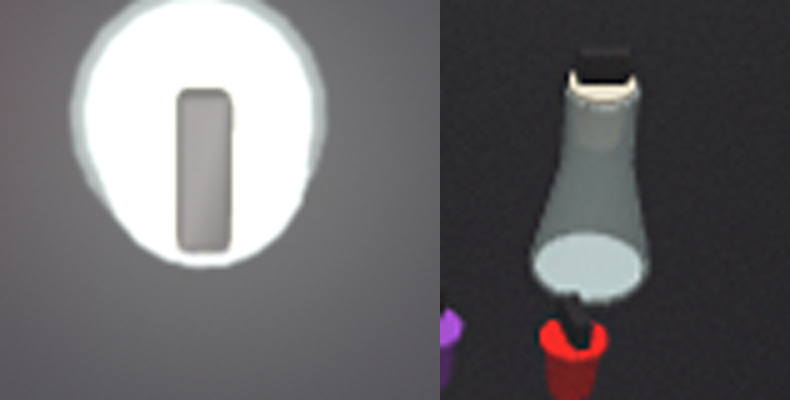

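The stopper is home: the flange is flat on the rim and concentric in both views (wrist crop at 205,170, side crop at 603,90). Next I'll measure the pan precisely with the wrist, top and side cameras.

```bash
python3 - <<'E'
from h import *
env.reach([530,272,330],down(0.06)); env.hold(.5)
s=env.read_state(); print(s["tool_pos"],s["time_s"],s["qpos"])
np.save("w4.npy",np.r_[s["tool_pos"],s["orientation"]])
a=viewer.camera("wrist"); cv2.imwrite("pics/w4.png",a)
t=cv2.imread("pics/t3.png"); b=cv2.imread("pics/s3.png")
print(proj("wrist",[551,272,75],s),proj("side",[551,272,75]))
E
```

```text
[530.04694294 271.90196155 329.98318128] 18.3 [ 4.54002685e-01  3.50476085e-01  1.67266053e+00 -1.31417435e-05
  1.11844258e+00  1.96499578e+00]
[327.75512586 148.49037187] [347.37524064 360.72259427]
```

View pics/w4.png

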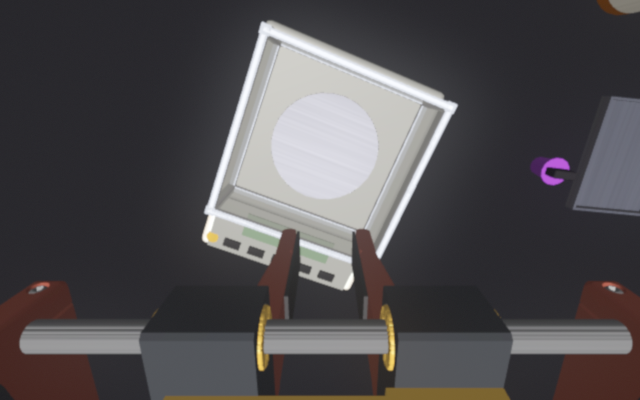

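```bash
python3 - <<'E'
from h import *
a=np.load("w4.npy");s=dict(tool_pos=a[:3],orientation=a[3:])
def fit(im,box):
    x0,x1,y0,y1=box; c=cv2.GaussianBlur(im,(0,0),1)[y0:y1,x0:x1].astype(int)
    m=((c[...,0]-c[...,2]>5)&(c.max(2)>150)).astype(np.uint8); m=cv2.morphologyEx(m,cv2.MORPH_OPEN,np.ones((5,5)))
    cs,_=cv2.findContours(m,0,1); k=max(cs,key=cv2.contourArea); e=cv2.fitEllipse(cv2.convexHull(k))
    return np.array(e[0])+[x0,y0],e[1]
for n,f,box in(("wrist","w4",(255,395,80,215)),("top","t3",(185,245,180,245)),("side","s3",(300,395,315,400))):
    c,ax=fit(cv2.imread(f"pics/{f}.png"),box); print(n,c,ax,onplane(n,c,75,s))
# shield corners (outer, top 135) in wrist
for uv in((266,24),(455,107),(207,212)): print(onplane("wrist",uv,135,s))
E
```

```text
wrist [324.27212524 145.60907745] (103.90454864501953, 104.52696990966797) [553.73866063 275.72600834  75.        ]
top [215.64193916 212.2779274 ] (39.53824996948242, 40.244049072265625) [550.43015491 273.35330003  75.        ]
side [346.5088768  365.51389313] (75.49905395507812, 78.77933502197266) [552.36571166 279.00176522  75.        ]
[653.68332476 325.38903228 135.        ]
[602.22800185 172.63360929 135.        ]
[498.59425768 376.91069399 135.        ]
```

The pan ellipse is at wrist pixel (324,146). Wrist, top and side estimates, and the midpoint of the shield corners, agree to a few mm at about (552,275). Now I'll grip the flask neck and lift slightly.

```bash
python3 - <<'E'
from h import *
set_gripper(62)
q=down(0.06)
env.reach([530.4,-295.5,260],q); env.hold(.3)
hit=env.move_l([530.4,-295.5,155],rate=80,f_stop=4); env.hold(.2)
s=env.read_state(); print(hit,s["tool_pos"],s["force"])
set_gripper(0); env.hold(.3)
s=env.read_state(); print(s["width"],s["tool_pos"],s["force"],s["time_s"])
env.move_l([530.4,-295.5,195],rate=60); env.hold(.4)
s=env.read_state(); print(s["width"],s["tool_pos"],s["force"],s["time_s"])
a=viewer.camera("wrist"); b=viewer.camera("side"); cv2.imwrite("pics/w5.png",a)
cv2.imwrite("pics/s5.png",cv2.resize(b[70:210,270:430],None,fx=4,fy=4,interpolation=2))
E
```

```text
False [ 530.56563227 -295.58077293  155.39842596] [-0.2266674  -0.25546256  0.05219654]
35.76112406683792 [ 530.39970953 -295.52321878  154.9873181 ] [-0.14274518 -0.62645407 -1.22639526] 23.9167
35.52945147371844 [ 530.33034058 -295.48142239  194.76420254] [ 0.52148932  0.27524054 -1.8780852 ] 25.1333
```

View pics/w5.png

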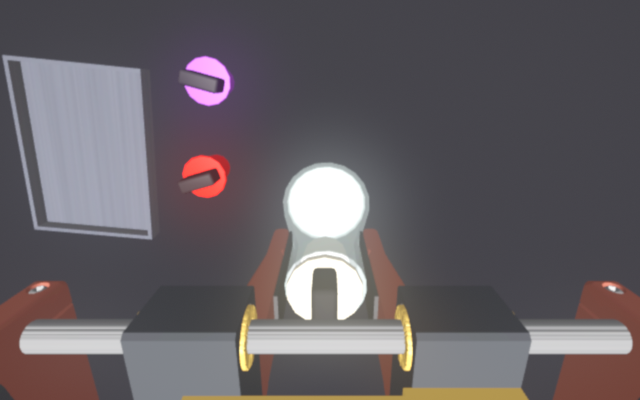

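View pics/s5.png

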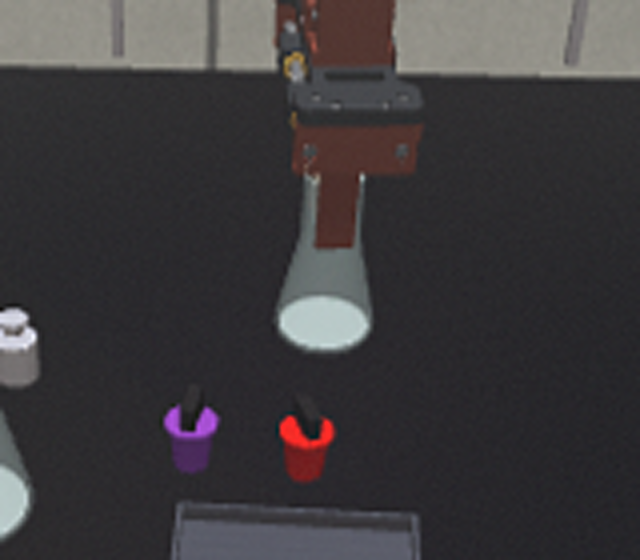

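The flask is held by the neck, upright and clear of the bench, with the stopper still flat on the rim (wrist 325,287). I'll carry it high and look before lowering.

```bash
python3 - <<'E'
from h import *
env.move_l([530.4,-295.5,345],rate=120)
env.move_l([552,274.8,345],rate=160); env.hold(.5)
s=env.read_state(); print(s["width"],s["tool_pos"],s["force"],s["time_s"])
for n in("wrist","top","side"): cv2.imwrite(f"pics/{n}6.png",viewer.camera(n))
t=cv2.imread("pics/top6.png")[150:290,130:290]; b=cv2.imread("pics/side6.png")[200:400,240:480]
cv2.imwrite("pics/v6.png",np.hstack([cv2.resize(t,(400,350)),cv2.resize(b,(400,333))[:333] if 0 else cv2.copyMakeBorder(cv2.resize(b,(400,333)),0,17,0,0,0)]))
E
```

```text
35.834487123536164 [551.99823682 274.81569533 344.99429614] [-0.02400231 -0.41796911 -1.16961717] 30.85
```

View pics/wrist6.png

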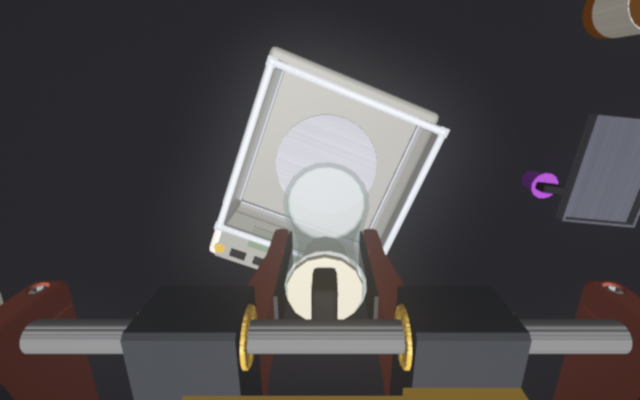

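View pics/v6.png

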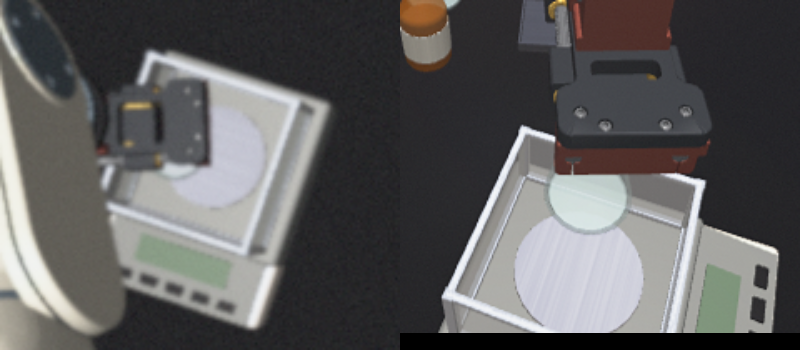

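The flask hangs upright over the pan and the stopper is still home (wrist: base at 326,203, pan at 326,160, as perspective predicts). Lowering now.

```bash
python3 - <<'E'
from h import *
hit=env.move_l([552,274.8,246],rate=50,f_stop=4); env.hold(1)
s=env.read_state(); print(hit,s["width"],s["tool_pos"],s["force"],s["time_s"],abs(s["dq"]).max())
for n in("wrist","side"): cv2.imwrite(f"pics/{n}7.png",viewer.camera(n))
a=cv2.imread("pics/wrist7.png");b=cv2.imread("pics/side7.png")[220:400,240:480]
cv2.imwrite("pics/v7.png",cv2.resize(b,(720,540),interpolation=2))
print(proj("wrist",[552,274.8,90],s),proj("wrist",[552,274.8,75],s),[proj("wrist",[552+55*np.cos(t),274.8+55*np.sin(t),75],s).round(1) for t in np.arange(4)*np.pi/2])
E
```

```text
False 36.13831645433674 [551.98690259 274.80252287 245.97028566] [-0.25575965  0.52061275 -1.91627164] 34.1333 0.0012896325744732545
[326.93595941 200.13667183] [326.86568483 193.8810087 ] [array([331.5, 124.3]), array([258. , 189.9]), array([322.8, 255.2]), array([395.3, 197.9])]
```

View pics/wrist7.png

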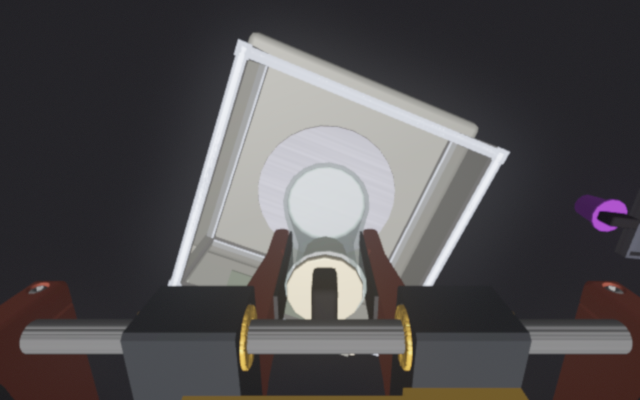

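View pics/v7.png

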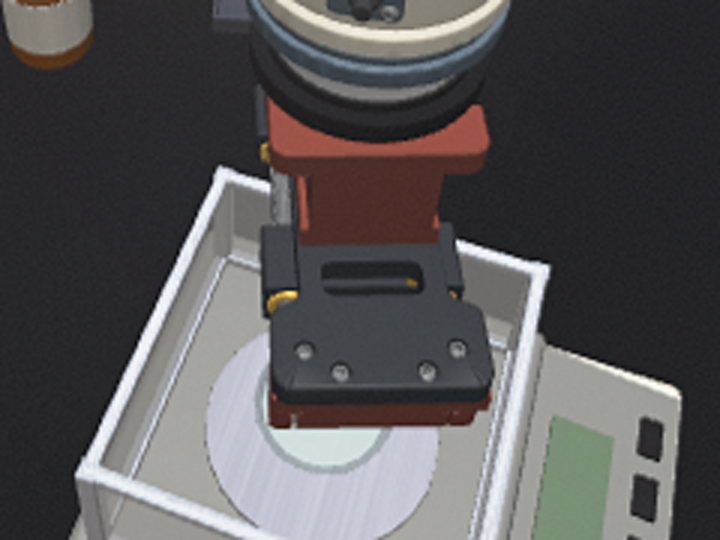

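Measured against predicted, the pan edges are at columns 259 and 395 (258, 395) and the top row at 126 (124). The flask base centre is at (326,202), against (327,200). The flask is centred within about 2 mm, about 15 mm above the pan, and still. Handing in.

```bash
python3 -c "
from station import workorder
print(workorder.sign_off())"
```

```text
the job is handed in; nothing more can be done
None
```

The small flask is closed with the off-white stopper, and the arm is holding it upright over the pan. I handed the job in at about 34 s and got no verdict back.

**Stopper:** I took it from the tray by its thumbpiece, lowered it into the flask on the bench and let go. The wrist and side pictures showed its flange flat on the rim and centred.

**Final hold:** The gripper has the flask by the neck, its underside about 15 mm above the pan. The last checks:
- **Position:** in the last wrist picture, the flask base and pan edges were within 2 pixels of where they should be, so it is centred to about 2 mm.
- **Stillness:** the arm was at rest, and the gripper opening read 36 mm, the width of the neck.
- **Contact:** the tool force showed only the weight of the flask and stopper (about 1.9 N, noisy by about 0.7 N). None of the guarded moves stopped on contact.

**Disagreements:** The three cameras differed by 3 mm in x and nearly 6 mm in y on where the pan's middle is, so I used a compromise of (552, 275) mm. The midpoint of two opposite shield corners, from the wrist picture, agrees with that to about 2 mm. The upright and stopper-home checks were by eye from the pictures; I did not measure the angles. I did not measure the large flask, the bottle or the weight again at the end, but the arm stayed well away from them.

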